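Snap both tamper seals of an instrument cassette shut with sealing pliers

ROBOT

A 6-joint arm with a two-finger parallel gripper is mounted at the origin on a cart in front of the work surface, level with it; the furniture and walls round the work are solid. World frame = base frame: x ahead of the robot, y to its left, z up, the work surface at z = 0. Lengths are in mm, angles in rad, forces in N, time in s.
With the tool pointing down it reaches from about 300 to 1000 mm from the base axis. Payload 5.1 kg.
Tool frame: the origin (TCP) lies on the centre line of the jaws, within the pads' length; the fingertips stand 11 mm ahead of it and the grasp point (between the pads) lies 8 mm behind it; z points along the fingers, y is the line along which they close (so a half turn about z gives the same grasp; the last joint's range is limited). The gripper opens to 95 mm and grips with 3 to 60 N. Pads are 20 mm wide; open, the fingers measure 119 mm over their backs; the gripper's body (75 mm by 180 mm) begins 59 mm behind the grasp point.
Start: joints at [-1.308, 0.124, 1.65, -0, 1.367, -0.083], TCP at [220.284, -611.522, 225.656] pointing down, gripper open.
Joint ranges: [-2.61, 2.61], [-1.02, 2.33], [0.03, 2.71], [-1.35, 4.49], [0.32, 2.68], [-2.91, 2.91]. Speed limits (rad/s): [2.57, 2.57, 3.14, 3.14, 3.14, 3.14].

INTERFACE

Orientations are given as a rotation vector (axis times angle).
In Python, from cell import get_state, optics, ticket gives the robot as it stands.
- The arm moves only by the tool play_rows, never from a script. Its arguments are lists of equal length, an entry for each row: "linear": the shift along the tool's x, y, z normalised to -1 to 1, where 1 is 0.2 m, a list of three; "turn": the turn, a rotation vector about the tool's x, y, z normalised to -1 to 1, where 1 is 30 degrees, a list of three; "jaw": the finger opening in mm, from 0 to 95.1. In form: {"linear": [[tx, ty, tz], ...], "turn": [[ax, ay, az], ...], "jaw": [jaw, ...]}. A call has 1 to 12 rows; each row is the pose to reach, as a shift and turn from the pose commanded when the call began, along the tool's axes at that moment; what a row does not reach only later rows make up. A row lasts 1/10 s, in which the tool goes at most 50 mm and 8.59 degrees, less where a joint would pass 70% of its speed; a pose out of reach is approached as far as the arm can. A call with a number of a shift or a turn outside -1 to 1 is refused whole. A call with a gripper value outside its range is refused whole. The fingers move at their own pace and stop on an object; "force" is the grip in N (left out, the last holds). Time passes only in rows, so rows that repeat a pose let the fingers close. It gives the time, the measured TCP pose, the force, the opening and the grip force at its end, in the units of the state.
- get_state(): the state, without advancing time (a new reading comes with each control period).
- optics.read_camera(name): name is "scene" or "top" or "wrist"; returns the picture (400x640x3 uint8, blue, green, red); there is no depth.
- optics.get_calibration(name): a dict with "fx", "fy", "cx", "cy" (pixels), "camera_from_world" (4x4, takes a point from world to camera coordinates). Camera axes: x right, y down, z forward; pixel columns grow to the right and rows downward; lengths in mm; the calibration is good to about 2 mm. A picture is of the moment at which its call begins: read the wrist's pose just before it. get_calibration takes no time and is no camera call; for the wrist camera it gives the pose at the moment of the call.
- ticket.hand_in(): hands the job in; it is judged then, once.
The state is a dict: "clock": time; "joint_pos": joint angles; "dq": joint speeds; "effort": joint torques, N m; "ee_pos": TCP position; "tcp_rot": TCP orientation; "force": force on the tool from outside, world axes, zero at the start; "ft_torque": the same for the moment, N m; "gripper_width": finger opening in mm; "finger_force": force on a finger pad.
Only numpy, scipy, OpenCV 4.12 (cv2) and the standard library are available. Lean on these libraries where they do the work, as an engineer would, in place of code of your own. Each camera call takes 0.05 s, during which the arm holds its last target. There are 200 camera calls.

TASK

Take the sealing pliers from their mat and, squeezing them by the handles, press both snap seals on the instrument cassette together until each clicks shut; use the jaws of the pliers on the seals, not your fingers. Then lay the pliers flat on their mat again and let go, leaving the spray can, the bur block and the handpiece where they stand.

Things in the scene. Friction and masses are not known exactly. Their poses are not given: they have to be found in the camera images.
- pliers: Sealing pliers, 165 mm long, 0.14 kg, lying flat: two steel halves crossing at a pivot bolt, black handles. Origin on the pivot axis at the underside; x points from the pivot to the jaws, z along the pivot, up when lying. The frame stays in the plane of symmetry: both halves turn alike. Centre of mass near x = -50 mm. Bolt and handles rest on the mat, 0 to 20 mm high.
- pliers_grip (a point): Point midway between the handles, x = -52 mm, z = 10 mm of the pliers, same axes: take them here, a finger outside each handle. Handles: x = -30 to -105 mm, 9 mm wide, z = 0 to 20 mm; their outer faces here are 60 mm apart when open, about 37 mm when the jaws press a shut seal.
- pliers_jaw (a point): Point midway between the jaws, x = 46 mm, z = 10 mm of the pliers, same axes. Each jaw runs from x = 30 to 58 mm, is 8 mm wide and lies at z = 4 to 16 mm; the gap between their inner faces is about 31 mm when open.
- pliers_a (a joint): How far each half of the pliers is squeezed: 0 open, 0.22 jaws 11 mm apart, stop at 0.29 rad. A spring opens them: at the grip point about 8 N starts to squeeze them, about 13 N shuts them, and a seal adds about 5 N until it clicks. Squeezed by 5 mm at the handles they can be carried, the jaws still about 27 mm apart.
- mat: Grey mat, 170 x 110 x 3 mm, fixed; origin at the centre of its underside, x along its length. At the start the pliers lie on it, pointing roughly along its x. Behind it, from x = 0.53 m, stands a fixed box of drawers 220 mm high with a tissue box on top (to 350 mm).
- dock: Aluminium dock plate, 126 x 210 x 4 mm, fixed, holding the shut perforated steel cassette, 102 x 185 x 23 mm (its top 27 mm above the worktop). Origin at the centre of the underside; x points from the cassette's front edge (the edge with the seals, towards the robot) to its back, y along it to the left.
- seal_left_press (a point): Left snap seal on the front edge of the cassette: two upright steel leaves, 16 mm wide along x, hinged at the foot, closing alike along y. Point midway between them at their round press pads, 62 mm above the worktop (leaf tops 75 mm; a sprung catch on a post 20 mm behind them, 77 mm high). Axes as the dock: jaws come in along x from the front. Over the pads the pair is 20 mm wide open, 11 mm shut.
- seal_right_press (a point): The same point of the right snap seal, which is alike; the two seals stand 104 mm apart.
- seal_left_leaf (a joint): Lean of the left seal's leaves: 0 open, 0.15 rad shut. It resists most about half-way (some 6 N on each pad), then clicks over and stays shut.
- seal_right_leaf (a joint): The same for the right seal.
- oil: Spray can with a green cap, 52 mm across, 171 mm tall, loose, standing at one end of the cassette. Origin at the centre of its underside.
- burs: Blue bur block, 32 x 72 mm and 43 mm tall, loose, standing at the other end of the cassette. Origin at the centre of its underside.
- handpiece: Dental handpiece, 18 x 120 x 18 mm, loose, lying on the worktop in front of the cassette. Origin at the centre of its underside, y along it.

How it is judged:
By the outcome, as a careful person would: the job done as asked, in the order asked, and still so for the second after the job is handed in, with the robot touching nothing.
It also fails if it takes over 64 s, if anything falls off the work surface, if the arm or the gripper's body presses on something with over 40 N, if the wrist force passes 120 N, or if a joint passes its speed limit or range.

## Working session

There is one attempt and no reset: what is moved stays moved. The work goes in short steps, Python scripts to look and compute and a tool call to move; the robot and the scene stay as the last step left them, time stands still between calls to the robot, and variables do not carry over. Pictures are saved under pics/ and viewed, at most 13 in all, crops included, and the job is handed in when it is done.

Besides the shell and the picture viewer there is one more tool, called as name(argument=value, ...), one argument or row to a line, values as JSON. play_rows: Moves the arm, as the interface text tells. Its arguments: {"type":"object","properties":{"linear":{"type":"array"},"turn":{"type":"array"},"jaw":{"type":"array"},"force":{"type":"number"}},"required":["linear","turn","jaw"]}

```bash
ls; mkdir -p pics; cat > h.py <<'E'
import numpy as np,cv2
from scipy.spatial.transform import Rotation as R
from cell import get_state,optics,ticket
def ray(c,u,v,z):
    K=optics.get_calibration(c) if isinstance(c,str) else c
    M=np.array(K["camera_from_world"]);Rm=M[:3,:3];o=-Rm.T@M[:3,3]
    d=Rm.T@np.array([(u-K["cx"])/K["fx"],(v-K["cy"])/K["fy"],1])
    return o+d*(z-o[2])/d[2]
def proj(c,p):
    K=optics.get_calibration(c) if isinstance(c,str) else c
    q=np.array(K["camera_from_world"])@np.r_[p,1]
    return np.array([K["fx"]*q[0]/q[2]+K["cx"],K["fy"]*q[1]/q[2]+K["cy"]])
def rel(p):
    s=get_state();T=R.from_rotvec(s["tcp_rot"])
    return T.inv().apply(np.array(p)-s["ee_pos"])/200
E
python3 - <<'E'
from h import *
print(get_state())
for n in("scene","top"):
    cv2.imwrite(f"pics/{n}0.png",optics.read_camera(n))
    K=optics.get_calibration(n);M=np.array(K["camera_from_world"]);print(n,K["fx"],-M[:3,:3].T@M[:3,3],M[:3,:3].round(2).tolist())
E
```

```text
pics
{'clock': 0.0, 'joint_pos': array([-1.30760091e+00,  1.24446104e-01,  1.65164030e+00, -1.67784330e-05,
        1.36750515e+00, -8.26178691e-02]), 'dq': array([ 7.71915279e-04, -6.76393886e-04, -5.78913044e-04,  4.14280823e-05,
       -8.95638286e-04,  1.03125529e-03]), 'effort': array([ 1.85667821e-03, -4.17602384e+01, -3.59929347e+01,  7.75049860e-02,
        4.92765626e-02, -1.60665695e-04]), 'ee_pos': array([ 220.12347654, -610.94480518,  224.44513721]), 'tcp_rot': array([-3.09278736e+00, -5.40162632e-01,  3.08615590e-04]), 'force': array([-0.1096661 , -1.00360669, -0.493678  ]), 'ft_torque': array([ 0.01861031, -0.02899408, -0.04155708]), 'finger_force': 0.0, 'gripper_width': 95.32297567812023}
scene 409.3714989899806 [ 337.55738129 -497.26629541  770.12469105] [[0.95, -0.33, -0.02], [-0.25, -0.71, -0.66], [0.2, 0.63, -0.75]]
top 483.59566109452305 [ 315.82130684   41.87261464 1141.9778838 ] [[-0.01, -1.0, -0.03], [-0.98, 0.02, -0.18], [0.18, 0.03, -0.98]]
```

View pics/top0.png

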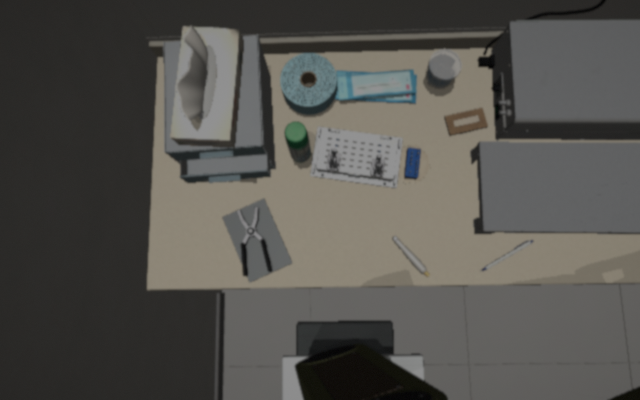

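View pics/scene0.png

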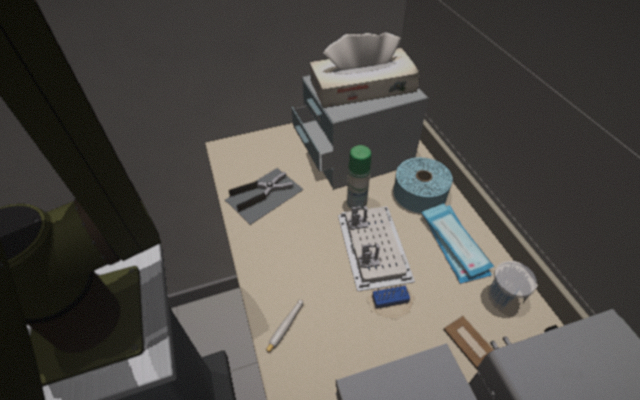

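The top view shows the pliers on the mat (pivot ~(251,231), jaws up, handles ~(243,272) and (267,268)), the seals at ~(334,157) and (379,166), the can at (297,135), the burs at (413,163), and the handpiece at (410,255). Next come rough positions, then a close look from the wrist.

```bash
python3 - <<'E'
from h import *
np.set_printoptions(precision=1,suppress=True)
for n,u,v,z in [("pivot",251,231,23),("hl",243,272,20),("hr",267,268,20),("jl",243,210,18),("jr",257,209,18),("mat1",265,200,3),("mat2",223,216,3),("mat3",291,262,3),("mat4",250,280,3),("sealL",334,157,75),("sealR",379,166,75),("can",296,130,171),("bur",413,163,43),("hp1",394,238,15),("hp2",427,274,15),("d1",316,127,4),("d2",403,138,4),("d3",395,186,4),("d4",310,178,4)]:
    print(n,ray("top",u,v,z)[:2])
K=optics.get_calibration("wrist");M=np.array(K["camera_from_world"]);s=get_state();T=R.from_rotvec(s["tcp_rot"])
print("cam in tcp",T.inv().apply(-M[:3,:3].T@M[:3,3]-s["ee_pos"]),"axis",T.inv().apply(M[2,:3]),T.inv().apply(M[0,:3]),K["fx"],T.as_matrix())
I=cv2.resize(optics.read_camera("top")[110:300,200:440],None,fx=3.3,fy=3.3,interpolation=cv2.INTER_CUBIC);cv2.imwrite("pics/c.png",cv2.convertScaleAbs(I,alpha=1.6))
E
```

```text
pivot [434.5 229.1]
hl [340.4 247.2]
hr [348.7 191.7]
jl [485.1 249.4]
jr [486.8 216.3]
mat1 [510.6 199.5]
mat2 [473.7 300.1]
mat3 [362.3 137.7]
mat4 [322.1 233.7]
sealL [594.3  32.7]
sealR [571.1 -68.4]
can [629.3 111.8]
bur [ 584.2 -150.6]
hp1 [ 413.3 -103. ]
hp2 [ 329.9 -174.6]
d1 [689.7  74.6]
d2 [ 656.7 -136.4]
d3 [ 538.3 -112. ]
d4 [562.   90.8]
cam in tcp [  72.1    0.3 -159.1] axis [-0.3  0.   1. ] [0. 1. 0.] 337.21733716050494 [[ 0.9  0.3 -0. ]
 [ 0.3 -0.9  0. ]
 [ 0.  -0.  -1. ]]
```

View pics/c.png

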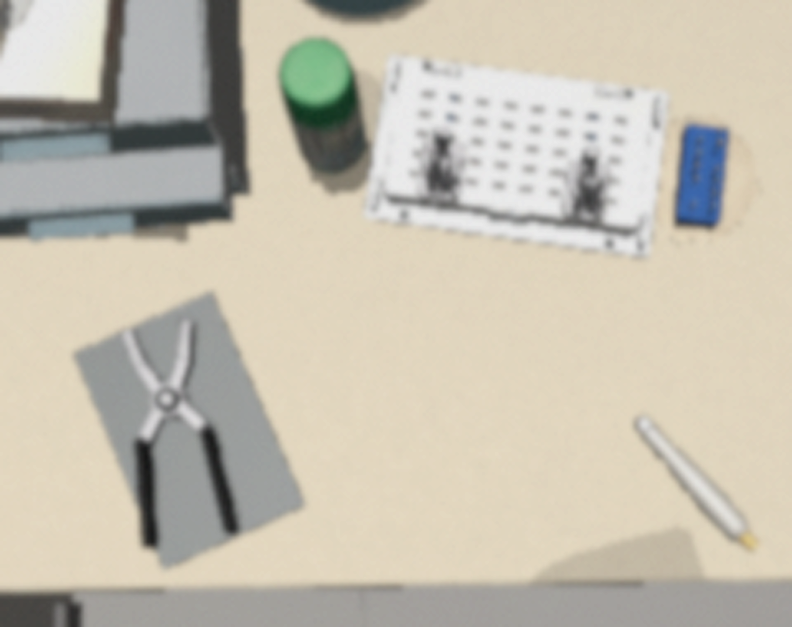

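The enlarged crop confirms the layout: pliers lying open with jaws up (pivot ~(167,399)), two seals at ~(440,165) and (588,190), and free space between. I'll move over the cassette for a near look.

play_rows(
  linear=[
    [0.58, -0.85, 0],
    [0.58, -0.85, 0],
    [0.58, -0.85, 0],
    [0.58, -0.85, 0],
    [0.58, -0.85, 0],
  ],
  turn=[
    [0, 0, 0.945],
    [0, 0, 0.945],
    [0, 0, 0.945],
    [0, 0, 0.945],
    [0, 0, 0.945],
  ],
  jaw=[95, 95, 95, 95, 95],
)

```text
clock: 0.65
ee_pos: [272.4, -408.0, 224.8]
tcp_rot: [-3.131, 0.229, 0.0]
force: [-0.3, 0.8, -0.9]
gripper_width: 94.6
finger_force: 0.0
```

play_rows(
  linear=[
    [0.14, -1, 0],
    [0.14, -1, 0],
    [0.14, -1, 0],
    [0.14, -1, 0],
    [0.14, -1, 0],
  ],
  turn=[
    [0, 0, 0],
    [0, 0, 0],
    [0, 0, 0],
    [0, 0, 0],
    [0, 0, 0],
  ],
  jaw=[95, 95, 95, 95, 95],
)

```text
clock: 1.15
ee_pos: [330.3, -214.9, 225.6]
tcp_rot: [-3.133, 0.223, -0.002]
force: [-0.5, -1.1, 0.0]
gripper_width: 94.9
finger_force: 0.0
```

play_rows(
  linear=[
    [0.5, -1, 0],
    [0.5, -1, 0],
    [0.5, -1, 0],
    [0.5, -1, 0],
    [0.5, -1, 0],
    [0.5, -1, 0],
    [0.5, -1, 0],
  ],
  turn=[
    [0, 0, 0],
    [0, 0, 0],
    [0, 0, 0],
    [0, 0, 0],
    [0, 0, 0],
    [0, 0, 0],
    [0, 0, 0],
  ],
  jaw=[95, 95, 95, 95, 95, 95, 95],
)

```text
clock: 1.85
ee_pos: [457.9, -36.4, 225.3]
tcp_rot: [3.132, -0.233, -0.002]
force: [-0.4, -0.1, -0.1]
gripper_width: 95.0
finger_force: 0.0
```

```bash
python3 - <<'E'
from h import *
import pickle
s=get_state();print(s["clock"],s["ee_pos"],s["tcp_rot"],s["force"])
K=optics.get_calibration("wrist");I=optics.read_camera("wrist");pickle.dump((K,I,s),open("w1.pkl","wb"))
cv2.imwrite("pics/w1.png",cv2.convertScaleAbs(I,alpha=1.5))
for p in [(594,33,75),(571,-68,75)]:print(proj(K,p))
E
```

```text
1.85 [457.87941429 -36.40227821 225.32631107] [ 3.13222649e+00 -2.33140163e-01 -1.63787411e-03] [-0.43328988 -0.07136139 -0.14896899]
[211.42839562  46.89919572]
[333.31166582  56.94919202]
```

View pics/w1.png

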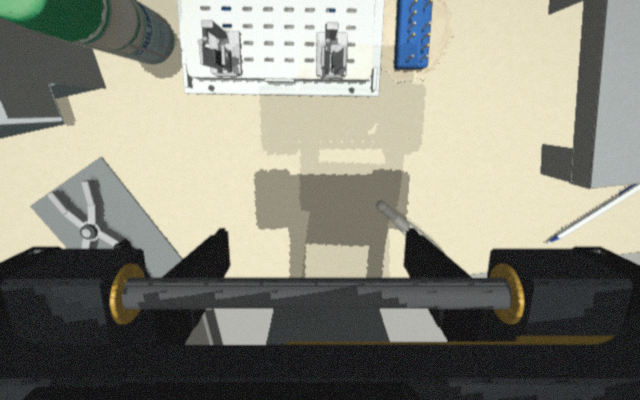

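The wrist view shows the dock's front corners at (186,95) and (378,96), seals at ~(220,50) and (332,55), and the pliers' pivot at (89,231). Zooming in on the seals.

```bash
python3 - <<'E'
from h import *
import pickle
K,I,s=pickle.load(open("w1.pkl","rb"))
cv2.imwrite("pics/w1c.png",cv2.convertScaleAbs(cv2.resize(I[0:105,175:390],None,fx=3.7,fy=3.7,interpolation=cv2.INTER_CUBIC),alpha=1.3))
a,b=ray(K,186,95,4),ray(K,378.5,96,4);print(a,b,b-a,np.linalg.norm(b-a))
E
```

```text
[566.08757598  89.32206451   4.        ] [ 534.57662115 -115.72070296    4.        ] [ -31.51095482 -205.04276747    0.        ] 207.44993797198777
```

View pics/w1c.png

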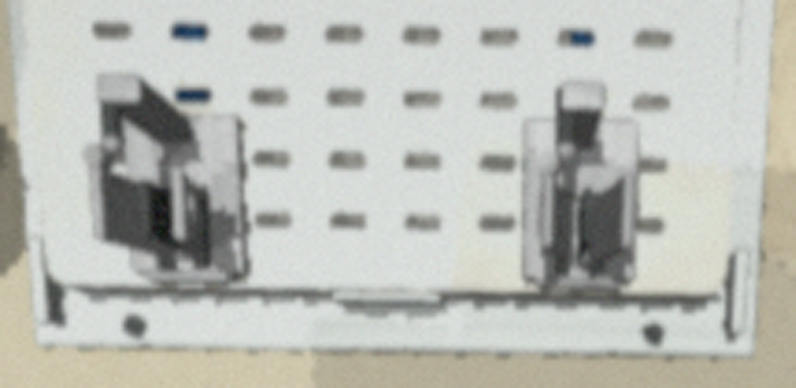

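The crop shows each seal's two leaves (left: strips at x≈95 and 178, centre ~(137,200); right: x≈547 and 625, centre ~(587,215)), with catches behind at (118,88) and (580,95).

```bash
python3 - <<'E'
from h import *
import pickle
np.set_printoptions(precision=1,suppress=True)
K,I,s=pickle.load(open("w1.pkl","rb"))
y=-0.1525;ex=np.array([np.cos(y),np.sin(y)]);ey=np.array([-ex[1],ex[0]])
o=np.array([550.3,-13.2])+63*ex;print("dock",o)
for n,u,v,z in [("leafL mid",137,200,75),("L near end",137,242,75),("L far",137,155,75),("R",587,215,75),("R near",587,265,75),("R far",587,165,75),("Rl",547,215,75),("Rr",625,215,75),("Ll",95,200,75),("Lr",178,200,75),("catchL",118,88,77),("catchR",580,95,77),("cass front L",60,290,27),("cassR",715,298,27)]:
    p=ray(K,175+u/3.7,v/3.7,z)[:2];print(n,p,"dock",(p-o)@ex,(p-o)@ey)
p=ray(K,89,231,23);print("pivot",p)
print(rel((385,200,225)))
E
```

```text
dock [612.6 -22.8]
leafL mid [588.4  33.8] dock -32.444778937858445 52.21514756107737
L near end [579.6  35.8] dock -41.48177084640003 52.889581620079085
L far [597.7  31.6] dock -22.921873738088067 51.50444961286975
R [570.  -68.2] dock -35.133613920146466 -51.32340585512372
R near [559.3 -66.7] dock -45.967695346297944 -51.5185979009482
R far [580.6 -69.6] dock -24.505205834704267 -51.13191931958347
Rl [571.4 -59. ] dock -35.180017899552944 -42.097241129035105
Rr [568.8 -76.8] dock -35.08952883237881 -60.08852227210397
Ll [589.9  43.3] dock -32.49339792497793 61.8715472865779
Lr [587.   24.4] dock -32.39731605249604 42.78836554979078
catchL [611.4  32.2] dock -9.510747603548316 54.15364111992871
catchR [594.8 -69.8] dock -10.410758151134209 -49.21052255324663
cass front L [578.6  72. ] dock -47.98937648938112 88.51737259518868
cassR [ 550.5 -102.9] dock -49.148244616527215 -88.61986095811476
pivot [436.6 227.7  23. ]
[-0.5 -1.1  0. ]
```

play_rows(
  linear=[
    [-0.3, -0.6, 0],
    [-0.6, -1, 0.1],
    [-0.6, -1, 0.1],
    [-0.6, -1, 0.1],
    [-0.6, -1, 0.1],
    [-0.6, -1, 0.1],
  ],
  turn=[
    [0, 0, -0.48],
    [0, 0, -0.48],
    [0, 0, -0.48],
    [0, 0, -0.48],
    [0, 0, -0.48],
    [0, 0, -0.48],
  ],
  jaw=[95, 95, 95, 95, 95, 95],
)

```text
clock: 2.5
ee_pos: [367.2, 181.0, 205.1]
tcp_rot: [-3.137, -0.166, 0.001]
force: [0.3, -0.2, 0.4]
gripper_width: 94.8
finger_force: 0.0
```

play_rows(
  linear=[
    [0.05, -0.2, 0],
    [0.05, -0.2, 0],
    [0.05, -0.2, 0],
  ],
  turn=[
    [0, 0, 0],
    [0, 0, 0],
    [0, 0, 0],
  ],
  jaw=[95, 95, 95],
)

```text
clock: 2.8
ee_pos: [375.2, 219.4, 205.7]
tcp_rot: [3.137, 0.159, -0.0]
force: [-0.2, -1.1, 0.5]
gripper_width: 94.9
finger_force: 0.0
```

```bash
python3 - <<'E'
from h import *
import pickle
s=get_state();print(s["clock"],s["ee_pos"],s["tcp_rot"],s["force"])
K=optics.get_calibration("wrist");I=optics.read_camera("wrist");pickle.dump((K,I,s),open("w2.pkl","wb"))
cv2.imwrite("pics/w2.png",cv2.convertScaleAbs(I,alpha=1.6))
for p in [(436,228,23),(382,223,23)]:print(proj(K,p))
E
```

```text
2.8 [375.23491315 219.42554836 205.66198605] [ 3.13654884e+00  1.59181742e-01 -2.18839487e-04] [-0.15838086 -1.11701426  0.50514695]
[313.68652173 122.22600735]
[313.26782583 176.29407365]
```

View pics/w2.png

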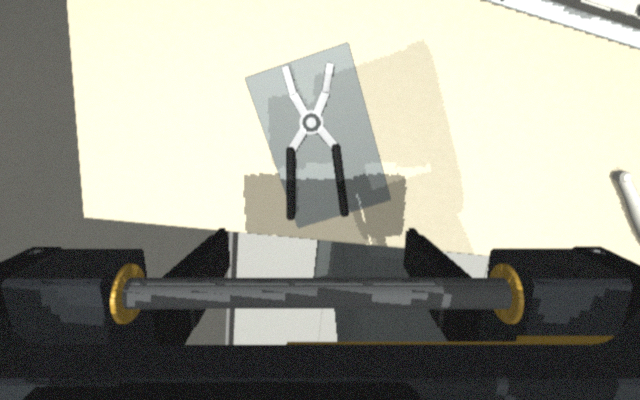

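The view shows the pivot at (311,122), handles ending at (291,218) and (344,214), and jaw tips at (287,66) and (331,64). The mat corners are at (246,77), (348,43), (391,203), with the last hidden.

```bash
python3 - <<'E'
from h import *
import pickle
np.set_printoptions(precision=3,suppress=True)
K,I,s=pickle.load(open("w2.pkl","rb"))
g=cv2.cvtColor(I,cv2.COLOR_BGR2GRAY)
m=((g<35)*255).astype(np.uint8);m[225:]=0;m[:,:270]=0;m[:,370:]=0;m[:140]=0
n,l,st,c=cv2.connectedComponentsWithStats(m)
P={}
for i in range(1,n):
    if st[i,4]>150:
        ys,xs=np.nonzero(l==i);print(st[i],c[i]);P[c[i][0]]=[ray(K,x,y,23)[:2] for x,y in zip(xs,ys)]
piv=ray(K,311,122.5,23)[:2]
j=[ray(K,287,66,19)[:2],ray(K,331,64,19)[:2]];jm=(j[0]+j[1])/2
hm=np.mean([np.mean(v,0) for v in list(P.values())[:2]],0)
e=[ray(K,291,218,23)[:2],ray(K,343.5,214,23)[:2]]
print("piv",piv,"jaw",j,"hm",hm,"ends",e)
for a,b in[(hm,jm),(hm,piv),(piv,jm),(np.mean(e,0),piv)]:
    d=b-a;print(np.linalg.norm(d),np.arctan2(d[1],d[0]))
print("mat",[ray(K,u,v,3)[:2] for u,v in((246,77),(348,43),(391,203))])
E
```

```text
[333 145  15  71 471] [340.195 181.868]
[287 148   9  71 490] [290.82  184.367]
piv [435.466 230.614] jaw [array([485.566, 258.745]), array([491.667, 216.96 ])] hm [374.787 219.949] ends [array([334.788, 242.055]), array([344.895, 187.078])]
115.22871712257984 0.15600309160179834
61.60926404721051 0.17397437451549827
53.640828477255525 0.13536178961159026
96.96178016995698 0.16626294138248246
mat [array([472.722, 300.651]), array([514.708, 202.005]), array([357.005, 133.773])]
```

play_rows(
  linear=[
    [0.046, -0.008, 0.2],
    [0.046, -0.008, 0.4],
    [0.046, -0.008, 0.6],
    [0.046, -0.008, 0.75],
    [0.046, -0.008, 0.85],
    [0.046, -0.008, 0.9],
    [0.046, -0.008, 0.94],
    [0.046, -0.008, 0.94],
  ],
  turn=[
    [0, 0, -0.114],
    [0, 0, -0.114],
    [0, 0, -0.114],
    [0, 0, -0.114],
    [0, 0, -0.114],
    [0, 0, -0.114],
    [0, 0, -0.114],
    [0, 0, -0.114],
  ],
  jaw=[80, 80, 80, 80, 80, 80, 80, 80],
  force=15,
)

```text
clock: 3.65
ee_pos: [383.8, 222.5, 17.5]
tcp_rot: [3.131, 0.252, -0.001]
force: [0.2, 0.6, 0.2]
gripper_width: 80.3
finger_force: 0.0
```

play_rows(
  linear=[
    [0, 0, 0],
    [0, 0, 0],
    [0, 0, 0],
    [0, 0, 0],
    [0, 0, 0],
    [0, 0, 0],
    [0, 0, 0],
    [0, 0, 0],
  ],
  turn=[
    [0, 0, 0],
    [0, 0, 0],
    [0, 0, 0],
    [0, 0, 0],
    [0, 0, 0],
    [0, 0, 0],
    [0, 0, 0],
    [0, 0, 0],
  ],
  jaw=[70, 64, 60, 57, 55, 55, 55, 55],
  force=15,
)

```text
clock: 4.45
ee_pos: [384.0, 223.4, 18.6]
tcp_rot: [3.131, 0.255, 0.001]
force: [-2.0, -2.4, 5.8]
gripper_width: 55.4
finger_force: 9.7
```

play_rows(
  linear=[
    [0, 0, -0.05],
    [0, 0, -0.15],
    [0, 0, -0.3],
    [0, 0, -0.45],
    [0, 0, -0.6],
    [0, 0, -0.6],
    [0, 0, -0.6],
  ],
  turn=[
    [0, 0, 0],
    [0, 0, 0],
    [0, 0, 0],
    [0, 0, 0],
    [0, 0, 0],
    [0, 0, 0],
    [0, 0, 0],
  ],
  jaw=[55, 55, 55, 55, 55, 55, 55],
)

```text
clock: 5.15
ee_pos: [383.7, 223.4, 138.0]
tcp_rot: [-3.131, -0.254, -0.002]
force: [0.0, -0.2, -2.7]
gripper_width: 54.9
finger_force: 7.3
```

```bash
python3 - <<'E'
from h import *
import pickle
s=get_state();print(s)
K=optics.get_calibration("wrist");I=optics.read_camera("wrist");pickle.dump((K,I,s),open("w3.pkl","wb"))
cv2.imwrite("pics/w3.png",cv2.convertScaleAbs(I,alpha=1.6))
E
```

```text
{'clock': 5.15, 'joint_pos': array([ 4.06089517e-01, -2.82318240e-01,  2.18262864e+00,  2.06363264e-04,
        1.23993959e+00,  1.81472216e+00]), 'dq': array([-0.00163791,  0.02829801,  0.04031117, -0.00022285,  0.00293439,
       -0.00067644]), 'effort': array([-6.82663449e-05, -2.36862731e+01, -3.70907629e+01,  1.45790676e-02,
       -1.59887890e-01,  1.38208579e-04]), 'ee_pos': array([383.70258847, 223.39301707, 138.0169601 ]), 'tcp_rot': array([-3.13066770e+00, -2.54292622e-01, -1.90035348e-03]), 'force': array([ 0.0044462 , -0.20480361, -2.67063464]), 'ft_torque': array([-0.0122451 ,  0.04817252,  0.03621369]), 'finger_force': 7.257399559020996, 'gripper_width': 54.90889021579848}
```

View pics/w3.png

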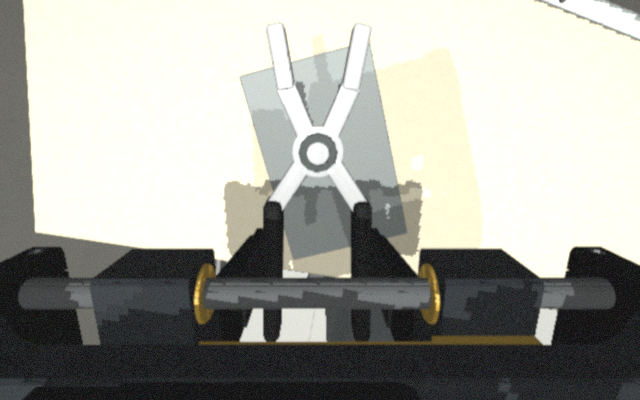

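The pliers are held level and symmetric: pivot at (318,152), jaws centred on column ~318, tips near row 25. I'll work out the jaw point in the tool frame.

```bash
cat >> h.py <<'E'
def worldtarget(press,jt,yaw,zt):
    T=np.array([[np.cos(yaw),np.sin(yaw)],[np.sin(yaw),-np.cos(yaw)]])
    return np.r_[np.array(press)-T@np.array(jt),zt]
E
python3 - <<'E'
from h import *
import pickle
np.set_printoptions(precision=3,suppress=True)
K,I,s=pickle.load(open("w3.pkl","rb"));T=R.from_rotvec(s["tcp_rot"])
for n,u,v,z in[("pivot",318,152,143),("tipL",276,25,139),("tipR",361,25,139),("elbL",286,87,139),("elbR",350,88,139),("inL",288,60,139),("inR",348,60,139),("hL",273,208,143),("hR",362,208,143)]:
    print(n,T.inv().apply(ray(K,u,v,z)-s["ee_pos"]))
print(proj(K,T.apply([98,0,-1])+s["ee_pos"]))
E
```

```text
pivot [54.068  0.953 -4.916]
tipL [107.581 -17.066  -0.839]
tipR [107.612  19.198  -0.858]
elbL [ 82.451 -13.353  -0.873]
elbR [82.055 15.178 -0.888]
inL [ 93.667 -12.231  -0.859]
inR [93.691 13.997 -0.873]
hL [ 27.497 -20.397  -4.938]
hR [27.549 21.936 -4.96 ]
[315.984  49.255]
```

play_rows(
  linear=[
    [0.058, 0.2, 0],
    [0.058, 0.4, 0],
    [0.058, 0.6, 0],
    [0.058, 0.75, 0.1],
    [0.058, 0.836, 0.2],
    [0.058, 0.836, 0.3],
    [0.058, 0.836, 0.355],
    [0.058, 0.836, 0.355],
    [0.058, 0.836, 0.355],
  ],
  turn=[
    [0, 0, 0.2],
    [0, 0, 0.4],
    [0, 0, 0.6],
    [0, 0, 0.6],
    [0, 0, 0.6],
    [0, 0, 0.6],
    [0, 0, 0.6],
    [0, 0, 0.6],
    [0, 0, 0.6],
  ],
  jaw=[55, 55, 55, 55, 55, 55, 55, 55, 55],
)

```text
clock: 6.1
ee_pos: [421.7, 60.5, 66.3]
tcp_rot: [3.133, -0.238, -0.002]
force: [0.1, -0.5, -1.4]
gripper_width: 55.0
finger_force: 7.3
```

```bash
python3 - <<'E'
from h import *
import pickle
np.set_printoptions(precision=3,suppress=True)
s=get_state();print(s["clock"],s["ee_pos"],s["tcp_rot"],s["gripper_width"])
print(2*np.arctan2(s["tcp_rot"][1],s["tcp_rot"][0]))
K=optics.get_calibration("wrist");I=optics.read_camera("wrist");pickle.dump((K,I,s),open("w4.pkl","wb"))
cv2.imwrite("pics/w4.png",cv2.convertScaleAbs(cv2.resize(I[0:180,190:450],None,fx=3,fy=3,interpolation=cv2.INTER_CUBIC),alpha=1.2))
E
```

```text
6.1 [421.701  60.454  66.281] [ 3.133 -0.238 -0.002] 54.98639625542654
-0.1514051939270184
```

View pics/w4.png

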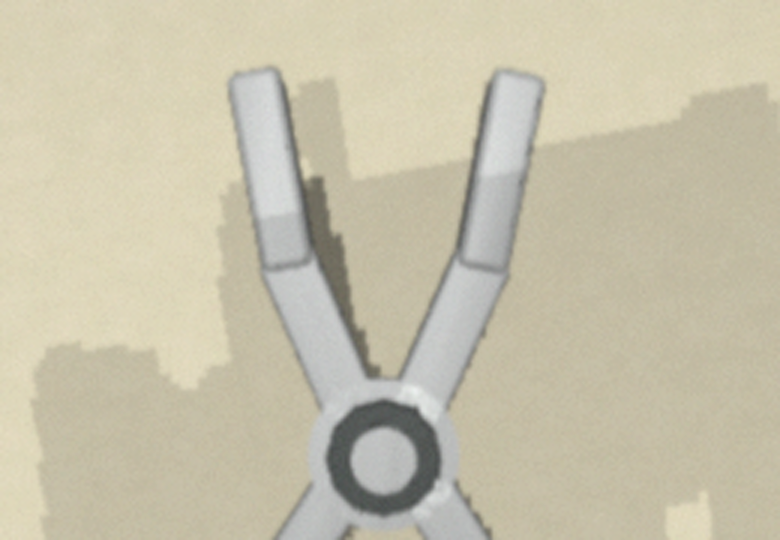

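The view shows only the jaws (tips at (255,72) and (520,72) in the crop); the seal is still out of frame. I'll advance 40 mm and look again.

play_rows(
  linear=[
    [0.1, 0, 0],
    [0.2, 0, 0],
    [0.2, 0, 0],
    [0.2, 0, 0],
  ],
  turn=[
    [0, 0, 0],
    [0, 0, 0],
    [0, 0, 0],
    [0, 0, 0],
  ],
  jaw=[55, 55, 55, 55],
)

```text
clock: 6.55
ee_pos: [461.8, 54.4, 67.4]
tcp_rot: [-3.132, 0.238, -0.001]
force: [-0.4, 0.3, -1.6]
gripper_width: 55.1
finger_force: 7.3
```

```bash
python3 - <<'E'
from h import *
import pickle
np.set_printoptions(precision=3,suppress=True)
s=get_state();print(s["clock"],s["ee_pos"],s["tcp_rot"],s["gripper_width"])
K=optics.get_calibration("wrist");I=optics.read_camera("wrist");pickle.dump((K,I,s),open("w5.pkl","wb"))
cv2.imwrite("pics/w5.png",cv2.convertScaleAbs(cv2.resize(I[0:130,220:420],None,fx=4,fy=4,interpolation=cv2.INTER_CUBIC),alpha=1.2))
print((proj(K,(587,34,75))-[220,0])*4, (proj(K,(587,34,62))-[220,0])*4)
E
```

```text
6.55 [461.832  54.374  67.366] [-3.132  0.238 -0.001] 55.14689177137086
[ 397.402 -131.251] [396.471 -81.379]
```

View pics/w5.png

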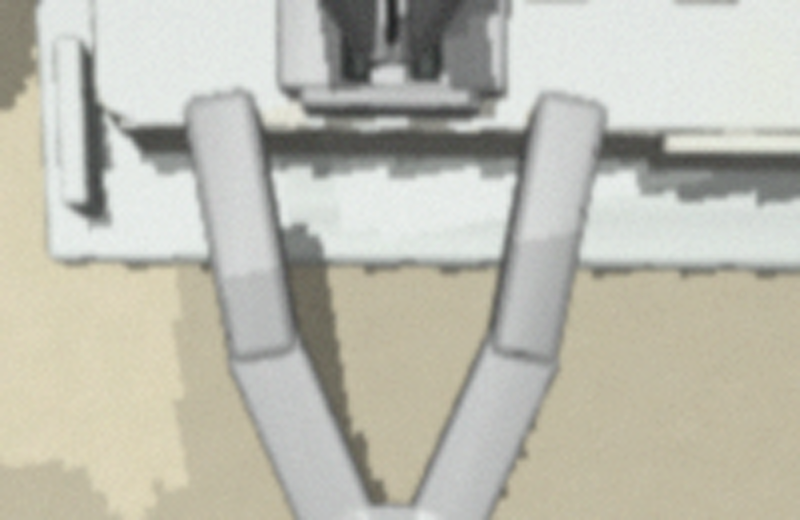

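The seal's base is centred at crop column ~392 and the jaws at ~397, so the seal sits about 1 mm left of the jaws, within clearance. I'll correct 1 mm and go in.

play_rows(
  linear=[
    [0.03, -0.005, 0],
    [0.06, -0.005, 0],
    [0.09, -0.005, 0],
    [0.12, -0.005, 0],
    [0.15, -0.005, 0],
    [0.15, -0.005, 0],
    [0.15, -0.005, 0],
  ],
  turn=[
    [0, 0, 0],
    [0, 0, 0],
    [0, 0, 0],
    [0, 0, 0],
    [0, 0, 0],
    [0, 0, 0],
    [0, 0, 0],
  ],
  jaw=[55, 55, 55, 55, 55, 55, 55],
)

```text
clock: 7.3
ee_pos: [491.4, 50.4, 66.5]
tcp_rot: [-3.132, 0.239, 0.001]
force: [-0.5, 0.3, -1.2]
gripper_width: 55.2
finger_force: 7.3
```

No contact force so far. Squeezing in steps.

play_rows(
  linear=[
    [0, 0, 0],
    [0, 0, 0],
    [0, 0, 0],
    [0, 0, 0],
    [0, 0, 0],
    [0, 0, 0],
    [0, 0, 0],
    [0, 0, 0],
  ],
  turn=[
    [0, 0, 0],
    [0, 0, 0],
    [0, 0, 0],
    [0, 0, 0],
    [0, 0, 0],
    [0, 0, 0],
    [0, 0, 0],
    [0, 0, 0],
  ],
  jaw=[52, 50, 48, 46, 46, 46, 46, 46],
  force=28,
)

```text
clock: 8.1
ee_pos: [491.3, 50.4, 66.6]
tcp_rot: [3.132, -0.239, -0.0]
force: [-3.4, -1.4, -1.1]
gripper_width: 46.0
finger_force: 14.5
```

play_rows(
  linear=[
    [0, 0, 0],
    [0, 0, 0],
    [0, 0, 0],
    [0, 0, 0],
    [0, 0, 0],
    [0, 0, 0],
    [0, 0, 0],
    [0, 0, 0],
    [0, 0, 0],
  ],
  turn=[
    [0, 0, 0],
    [0, 0, 0],
    [0, 0, 0],
    [0, 0, 0],
    [0, 0, 0],
    [0, 0, 0],
    [0, 0, 0],
    [0, 0, 0],
    [0, 0, 0],
  ],
  jaw=[44, 43, 42, 41, 40, 40, 40, 40, 40],
)

```text
clock: 9.0
ee_pos: [491.4, 50.5, 66.6]
tcp_rot: [-3.133, 0.239, -0.0]
force: [-0.1, 0.9, -2.0]
gripper_width: 40.2
finger_force: 13.3
```

play_rows(
  linear=[
    [0, 0, 0],
    [0, 0, 0],
    [0, 0, 0],
    [0, 0, 0],
    [0, 0, 0],
    [0, 0, 0],
    [0, 0, 0],
    [0, 0, 0],
    [0, 0, 0],
  ],
  turn=[
    [0, 0, 0],
    [0, 0, 0],
    [0, 0, 0],
    [0, 0, 0],
    [0, 0, 0],
    [0, 0, 0],
    [0, 0, 0],
    [0, 0, 0],
    [0, 0, 0],
  ],
  jaw=[39, 38, 37, 36, 36, 36, 36, 36, 36],
)

```text
clock: 9.9
ee_pos: [491.0, 50.5, 66.5]
tcp_rot: [3.132, -0.239, -0.001]
force: [-2.6, -0.3, -0.5]
gripper_width: 36.1
finger_force: 18.1
```

play_rows(
  linear=[
    [0, 0, 0],
    [0, 0, 0],
    [0, 0, 0],
    [0, 0, 0],
    [0, 0, 0],
    [0, 0, 0],
    [-0.05, 0, 0],
    [-0.12, 0, 0],
    [-0.2, 0, 0],
    [-0.3, 0, 0],
    [-0.3, 0, 0],
  ],
  turn=[
    [0, 0, 0],
    [0, 0, 0],
    [0, 0, 0],
    [0, 0, 0],
    [0, 0, 0],
    [0, 0, 0],
    [0, 0, 0],
    [0, 0, 0],
    [0, 0, 0],
    [0, 0, 0],
    [0, 0, 0],
  ],
  jaw=[40, 45, 50, 54, 55, 55, 55, 55, 55, 55, 55],
)

```text
clock: 11.0
ee_pos: [429.4, 59.9, 65.7]
tcp_rot: [3.132, -0.238, -0.003]
force: [0.3, 0.1, -1.7]
gripper_width: 54.9
finger_force: 7.3
```

```bash
python3 - <<'E'
from h import *
np.set_printoptions(precision=3,suppress=True)
print(get_state()["finger_force"])
K=optics.get_calibration("wrist");I=optics.read_camera("wrist")
# pliers pose in hand: jaws' mid column at two rows, bright metal vs the earlier picture
g=cv2.cvtColor(I,cv2.COLOR_BGR2GRAY)
c=cv2.HoughCircles(g[100:200,260:380],cv2.HOUGH_GRADIENT,1,50,param1=80,param2=20,minRadius=8,maxRadius=30);print(c)
import pickle
g4=cv2.cvtColor(pickle.load(open("w4.pkl","rb"))[1],cv2.COLOR_BGR2GRAY)
print(cv2.HoughCircles(g4[100:200,260:380],cv2.HOUGH_GRADIENT,1,50,param1=80,param2=20,minRadius=8,maxRadius=30))
for name,x in(("L",260),("R",345)):
    t=g4[18:92,x:x+35];r=cv2.matchTemplate(g[5:110,x-15:x+50],t,cv2.TM_CCOEFF_NORMED);print(name,cv2.minMaxLoc(r)[1::2],"unmoved (15,13)")
E
```

```text
7.253590598702431
[[[60.5 51.5 21.7]]]
[[[58.5 48.5 22.8]]]
L (0.9819057583808899, (15, 13)) unmoved (15,13)
R (0.9890459775924683, (15, 13)) unmoved (15,13)
```

The pliers haven't moved in the hand. On to the right seal.

play_rows(
  linear=[
    [0, 0.2, 0],
    [0, 0.4, 0],
    [0, 0.52, 0],
    [0, 0.52, 0],
    [0.1, 0.52, 0],
    [0.15, 0.52, 0],
    [0.19, 0.52, 0],
    [0.22, 0.52, 0],
    [0.25, 0.52, 0],
    [0.28, 0.52, 0],
    [0.295, 0.52, 0],
    [0.295, 0.52, 0],
  ],
  turn=[
    [0, 0, 0],
    [0, 0, 0],
    [0, 0, 0],
    [0, 0, 0],
    [0, 0, 0],
    [0, 0, 0],
    [0, 0, 0],
    [0, 0, 0],
    [0, 0, 0],
    [0, 0, 0],
    [0, 0, 0],
    [0, 0, 0],
  ],
  jaw=[55, 55, 55, 55, 55, 55, 55, 55, 55, 55, 55, 55],
)

```text
clock: 12.25
ee_pos: [474.9, -52.2, 66.7]
tcp_rot: [-3.133, 0.239, 0.0]
force: [-0.5, 0.6, -1.7]
gripper_width: 55.0
finger_force: 7.3
```

play_rows(
  linear=[
    [0, 0, 0],
    [0, 0, 0],
    [0, 0, 0],
    [0, 0, 0],
    [0, 0, 0],
    [0, 0, 0],
    [0, 0, 0],
    [0, 0, 0],
  ],
  turn=[
    [0, 0, 0],
    [0, 0, 0],
    [0, 0, 0],
    [0, 0, 0],
    [0, 0, 0],
    [0, 0, 0],
    [0, 0, 0],
    [0, 0, 0],
  ],
  jaw=[52, 50, 48, 46, 46, 46, 46, 46],
)

```text
clock: 13.05
ee_pos: [474.7, -52.2, 66.7]
tcp_rot: [3.132, -0.239, 0.0]
force: [-2.3, -1.0, -1.7]
gripper_width: 45.9
finger_force: 13.6
```

play_rows(
  linear=[
    [0, 0, 0],
    [0, 0, 0],
    [0, 0, 0],
    [0, 0, 0],
    [0, 0, 0],
    [0, 0, 0],
    [0, 0, 0],
    [0, 0, 0],
    [0, 0, 0],
  ],
  turn=[
    [0, 0, 0],
    [0, 0, 0],
    [0, 0, 0],
    [0, 0, 0],
    [0, 0, 0],
    [0, 0, 0],
    [0, 0, 0],
    [0, 0, 0],
    [0, 0, 0],
  ],
  jaw=[44, 43, 42, 41, 40, 40, 40, 40, 40],
)

```text
clock: 13.95
ee_pos: [474.7, -52.2, 66.7]
tcp_rot: [-3.132, 0.239, -0.0]
force: [0.2, -0.5, -1.8]
gripper_width: 40.1
finger_force: 13.3
```

play_rows(
  linear=[
    [0, 0, 0],
    [0, 0, 0],
    [0, 0, 0],
    [0, 0, 0],
    [0, 0, 0],
    [0, 0, 0],
    [0, 0, 0],
    [0, 0, 0],
    [0, 0, 0],
  ],
  turn=[
    [0, 0, 0],
    [0, 0, 0],
    [0, 0, 0],
    [0, 0, 0],
    [0, 0, 0],
    [0, 0, 0],
    [0, 0, 0],
    [0, 0, 0],
    [0, 0, 0],
  ],
  jaw=[39, 38, 37, 36, 36, 36, 36, 36, 36],
)

```text
clock: 14.85
ee_pos: [474.3, -52.1, 66.5]
tcp_rot: [-3.132, 0.239, 0.001]
force: [-3.4, -1.5, -1.3]
gripper_width: 36.3
finger_force: 18.2
```

play_rows(
  linear=[
    [0, 0, 0],
    [0, 0, 0],
    [0, 0, 0],
    [0, 0, 0],
    [0, 0, 0],
    [0, 0, 0],
    [-0.05, 0, 0],
    [-0.12, 0, 0],
    [-0.2, 0, 0],
    [-0.3, 0, 0],
    [-0.3, 0, 0],
  ],
  turn=[
    [0, 0, 0],
    [0, 0, 0],
    [0, 0, 0],
    [0, 0, 0],
    [0, 0, 0],
    [0, 0, 0],
    [0, 0, 0],
    [0, 0, 0],
    [0, 0, 0],
    [0, 0, 0],
    [0, 0, 0],
  ],
  jaw=[40, 45, 50, 54, 55, 55, 55, 55, 55, 55, 55],
)

```text
clock: 15.95
ee_pos: [412.8, -42.5, 65.7]
tcp_rot: [-3.132, 0.239, 0.003]
force: [-0.0, -0.3, -0.4]
gripper_width: 55.3
finger_force: 7.3
```

Both seals show the same force trace, which looks like clicks. I'll raise the arm for a check of both.

play_rows(
  linear=[
    [0, 0, -0.2],
    [0, -0.1, -0.4],
    [0.05, -0.2, -0.6],
    [0.15, -0.26, -0.8],
    [0.22, -0.26, -0.8],
    [0.22, -0.26, -0.8],
    [0.22, -0.26, -0.8],
  ],
  turn=[
    [0, 0, 0],
    [0, 0, 0],
    [0, 0, 0],
    [0, 0, 0],
    [0, 0, 0],
    [0, 0, 0],
    [0, 0, 0],
  ],
  jaw=[55, 55, 55, 55, 55, 55, 55],
)

```text
clock: 16.65
ee_pos: [466.1, 1.7, 225.7]
tcp_rot: [-3.132, 0.239, 0.003]
force: [-0.3, -0.2, -1.7]
gripper_width: 54.8
finger_force: 7.3
```

```bash
python3 - <<'E'
from h import *
import pickle
s=get_state();print(s["clock"],s["ee_pos"])
K=optics.get_calibration("wrist");I=optics.read_camera("wrist");pickle.dump((K,I,s),open("w6.pkl","wb"))
cv2.imwrite("pics/w6.png",cv2.convertScaleAbs(cv2.resize(I[0:120,215:425],None,fx=3.8,fy=3.8,interpolation=cv2.INTER_CUBIC),alpha=1.2))
E
```

```text
16.65 [466.13997443   1.69450637 225.65297751]
```

View pics/w6.png

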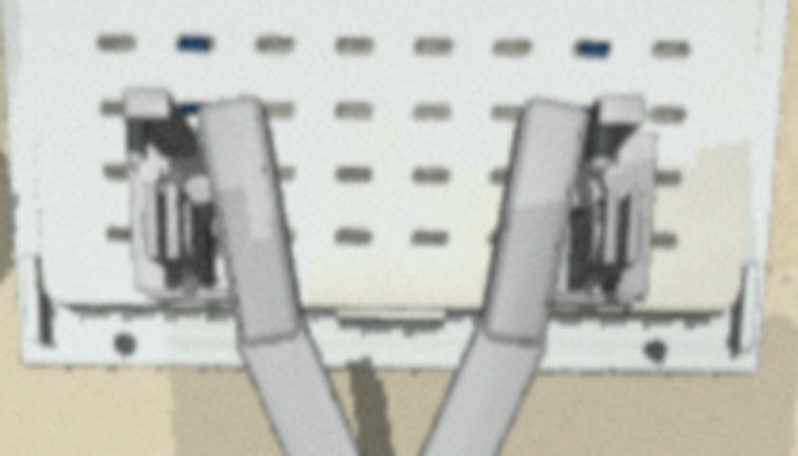

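Both seals are shut: the leaf strips are now ~30 px apart in the crop (155/185 and 605/635), versus ~80 before. I'll return to the mat and lay the pliers centred along it.

play_rows(
  linear=[
    [-0.25, 0, 0],
    [-0.5, -0.1, 0],
    [-0.55, -0.3, 0],
    [-0.55, -0.5, 0],
    [-0.55, -0.7, 0],
    [-0.55, -0.9, 0],
    [-0.55, -0.958, 0],
    [-0.55, -0.958, 0],
    [-0.55, -0.958, 0],
  ],
  turn=[
    [0, 0, -0.2],
    [0, 0, -0.4],
    [0, 0, -0.6],
    [0, 0, -0.8],
    [0, 0, -0.958],
    [0, 0, -0.958],
    [0, 0, -0.958],
    [0, 0, -0.958],
    [0, 0, -0.958],
  ],
  jaw=[55, 55, 55, 55, 55, 55, 55, 55, 55],
)

```text
clock: 17.6
ee_pos: [386.4, 206.7, 225.8]
tcp_rot: [3.093, 0.545, -0.003]
force: [0.0, 1.0, -1.9]
gripper_width: 55.2
finger_force: 7.3
```

play_rows(
  linear=[
    [0, 0, 0.2],
    [0, 0, 0.4],
    [0, 0, 0.6],
    [0, 0, 0.75],
    [0, 0, 0.85],
    [0, 0, 0.92],
    [0, 0, 0.97],
    [0, 0, 0.99],
    [0, 0, 1],
    [0, 0, 1],
  ],
  turn=[
    [0, 0, 0],
    [0, 0, 0],
    [0, 0, 0],
    [0, 0, 0],
    [0, 0, 0],
    [0, 0, 0],
    [0, 0, 0],
    [0, 0, 0],
    [0, 0, 0],
    [0, 0, 0],
  ],
  jaw=[55, 55, 55, 55, 55, 55, 55, 55, 55, 55],
)

```text
clock: 18.6
ee_pos: [387.5, 207.6, 27.2]
tcp_rot: [-3.094, -0.545, -0.002]
force: [-0.2, 0.2, -1.8]
gripper_width: 54.8
finger_force: 7.3
```

play_rows(
  linear=[
    [0, 0, 0.01],
    [0, 0, 0.02],
    [0, 0, 0.03],
    [0, 0, 0.035],
    [0, 0, 0.04],
    [0, 0, 0.04],
    [0, 0, 0.04],
  ],
  turn=[
    [0, 0, 0],
    [0, 0, 0],
    [0, 0, 0],
    [0, 0, 0],
    [0, 0, 0],
    [0, 0, 0],
    [0, 0, 0],
  ],
  jaw=[55, 55, 55, 55, 55, 55, 55],
)

```text
clock: 19.3
ee_pos: [387.0, 207.8, 18.7]
tcp_rot: [-3.094, -0.546, 0.0]
force: [-1.2, 0.3, -0.4]
gripper_width: 55.1
finger_force: 7.4
```

play_rows(
  linear=[
    [0, 0, 0.003],
    [0, 0, 0.006],
    [0, 0, 0.006],
    [0, 0, 0.006],
  ],
  turn=[
    [0, 0, 0],
    [0, 0, 0],
    [0, 0, 0],
    [0, 0, 0],
  ],
  jaw=[55, 55, 55, 55],
)

```text
clock: 19.7
ee_pos: [387.3, 207.9, 18.5]
tcp_rot: [-3.094, -0.546, 0.001]
force: [-3.5, -1.5, 8.1]
gripper_width: 55.0
finger_force: 7.6
```

Contact with the mat (8 N). I'll release slowly and rise.

play_rows(
  linear=[
    [0, 0, 0],
    [0, 0, 0],
    [0, 0, 0],
    [0, 0, 0],
    [0, 0, 0],
    [0, 0, 0],
    [0, 0, 0],
    [0, 0, 0],
    [0, 0, 0],
  ],
  turn=[
    [0, 0, 0],
    [0, 0, 0],
    [0, 0, 0],
    [0, 0, 0],
    [0, 0, 0],
    [0, 0, 0],
    [0, 0, 0],
    [0, 0, 0],
    [0, 0, 0],
  ],
  jaw=[57, 59, 61, 64, 70, 78, 85, 85, 85],
)

```text
clock: 20.6
ee_pos: [386.9, 207.7, 17.3]
tcp_rot: [3.094, 0.546, -0.001]
force: [-0.3, 0.4, 1.2]
gripper_width: 84.9
finger_force: 0.0
```

play_rows(
  linear=[
    [0, 0, -0.05],
    [0, 0, -0.15],
    [0, 0, -0.3],
    [0, 0, -0.5],
    [0, 0, -0.7],
    [0, 0, -0.9],
    [0, 0, -0.95],
    [0, 0, -0.95],
    [0, 0, -0.95],
  ],
  turn=[
    [0, 0, 0],
    [0, 0, 0],
    [0, 0, 0],
    [0, 0, 0],
    [0, 0, 0],
    [0, 0, 0],
    [0, 0, 0],
    [0, 0, 0],
    [0, 0, 0],
  ],
  jaw=[85, 85, 85, 85, 85, 85, 85, 85, 85],
)

```text
clock: 21.5
ee_pos: [386.3, 207.4, 206.3]
tcp_rot: [3.093, 0.546, -0.003]
force: [-0.7, -0.5, -1.0]
gripper_width: 85.0
finger_force: 0.0
```

```bash
python3 - <<'E'
from h import *
np.set_printoptions(precision=1,suppress=True)
s=get_state();print(s["clock"],s["ee_pos"],s["force"])
K=optics.get_calibration("wrist");I=optics.read_camera("wrist")
g=cv2.cvtColor(I,cv2.COLOR_BGR2GRAY)
m=((g<35)*255).astype(np.uint8);m[228:]=0
n,l,st,c=cv2.connectedComponentsWithStats(m)
for i in range(1,n):
    if 200<st[i,4]<2000: print(st[i],c[i],ray(K,*c[i],23)[:2])
cv2.imwrite("pics/w7.png",cv2.convertScaleAbs(I,alpha=1.6))
E
```

```text
21.5 [386.3 207.4 206.3] [-0.7 -0.5 -1. ]
[286 154  12  70 483] [291.9 190.2] [370.1 228.4]
[336 154  12  70 484] [341.3 191.4] [386.5 179.6]
```

View pics/w7.png

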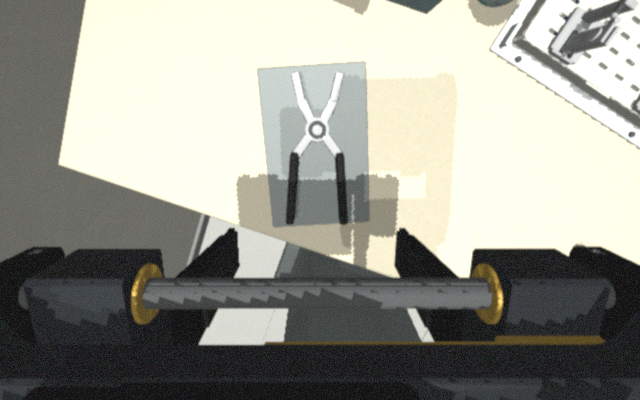

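The pliers lie flat, open and centred on the mat (pivot (317,130), all within the mat outline), and the gripper is clear.

```bash
python3 -c "
from h import *
print(ticket.hand_in())"
```

```text
the job is handed in; nothing more can be done
None
```

Both seals look shut in the wrist picture, the pliers lie flat and released on their mat, I never touched the spray can, bur block or handpiece, and the job was handed in at about 21.6 s; no verdict came back.

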